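Clear the knife grinder's bench

TASK

Clear up the grinding bench: stack both small grinding wheels flat on the post of the blue wheel stand, the coarse grey one at the bottom and the white one on top so that no coarse grit falls on it. Lay the whole sharpening stone flat in the steel tray and the wooden knife handle flat in the wooden crate, and throw out the snapped-off piece of stone by putting it in the red basin. Wheels and whole stone are brittle, so set them down and never drop them, and leave the customer's small green-handled knife where it lies.

Things in the scene. Friction and masses are not known exactly. Their poses are not given: they have to be found in the camera images.
- wheel_grey: Dark grey (coarse) grinding wheel lying flat, a disc 60 mm in diameter and 20 mm thick with a 20 mm bore through its middle and a red paper ring round the bore; about 0.12 kg. Origin: centre of its underside, z up along the bore. Brittle.
- wheel_white: White (fine) grinding wheel lying flat, same size as the grey one (60 mm diameter, 20 mm thick, 20 mm bore), with a blue paper ring round the bore. Origin: centre of its underside, z up along the bore. Brittle.
- stone: Whole sharpening stone lying flat: a block 110 mm long (its x), 40 mm wide (its y), 24 mm high, lower half dark grey, upper half rust-orange; about 0.24 kg. Origin: centre of its underside. Brittle.
- stub: Snapped-off piece of an identical stone (orange over dark grey), lying flat, 40 mm wide (its y) and 24 mm high, but only 44 to 56 mm long: the end at -x (x = -25 mm) is square, the broken end at +x is a slanting stepped fracture from x = 31 mm at the -y side to x = 19 mm at the +y side. Both long sides are parallel. Origin: on its underside, midway between the long sides.
- handle: Wooden knife handle without a blade, lying flat: a dark brown bar 120 mm long (its x), 26 mm wide (its y), 22 mm high, with a black ferrule and a thin brass line at its +x end; about 0.06 kg. Origin: centre of its underside.
- wheel_stand: Wheel stand: a blue round base, 100 mm in diameter and 12 mm thick, with an upright steel post 10 mm in diameter in its middle; the post has a short pointed tip at 58 mm above the bench. Does not move. Origin: centre of the base's underside, on the post's axis. A wheel on the base has its underside 12 mm above this origin, a second one on top of it 32 mm.
- stone_tray: Low steel tray with a black rubber mat, 160 mm (its x) by 145 mm (its y) outside, 20 mm high, walls 3 mm; the top of the mat is 5 mm above the bench. Does not move. Origin: centre of its underside.
- handle_crate: Low crate of pale wood, 165 mm (its x) by 144 mm (its y) outside, 24 mm high, walls 6 mm; its floor is 6 mm above the bench. Does not move. Origin: centre of its underside.
- basin: Shallow round red plastic basin for scrap, 144 mm in diameter outside at the foot and 174 mm at the rim, 36 mm high; its flat floor (about 138 mm across) is 4 mm above the bench. Does not move. Origin: centre of its underside.
- knife: The customer's finished small kitchen knife, lying on its side on the bench among the containers: green plastic handle 90 by 19 mm, 14 mm high, and a steel blade 85 mm long. Its x runs from handle to blade. Origin: on the bench under the middle of its length. Loose; not to be shifted.
There are look-alikes about, which are no part of the job. Several things have the shape of the handle; the one meant has the colours described above. There is more than one size of the wheel_grey; the one meant has the size given above.

How it is judged:
By the outcome, as a careful person would: the job done as asked, in the order asked, and still so for the second after the job is handed in, with the robot touching nothing.
It also fails if it takes over 125 s, if anything falls off the work surface, if the arm or the gripper's body presses on something with over 40 N, if the wrist force passes 120 N, or if a joint passes its speed limit or range.

ROBOT

A 7-joint arm with a two-finger parallel gripper is mounted at the origin on the work surface. World frame = base frame: x ahead of the robot, y to its left, z up, the work surface at z = 0. Lengths are in m, angles in rad, forces in N, time in s.
With the tool pointing down it reaches from about 0.425 to 0.875 m from the base axis. Payload 4.7 kg.
Tool frame: the origin (TCP) lies on the centre line of the jaws, within the pads' length; the fingertips stand ahead of it and the grasp point (between the pads) lies 2 mm behind it (nose_length is the z of the fingertips in the tool frame, in m); z points along the fingers, y is the line along which they close (so a half turn about z gives the same grasp; the last joint's range is limited). The gripper opens to 87 mm and grips with 3 to 60 N. Pads are 19 mm wide; open, the fingers measure 117 mm over their backs; the gripper's body (75 mm by 190 mm) begins 51 mm behind the grasp point.
Start: joints at [-1.19, 0.321, -0.07, 1.45, 0.023, 1.371, -0.057], TCP at [0.233, 0.607, 0.24] pointing down, gripper open.
Joint ranges: [-2.86, 2.86], [-0.3, 2.09], [-1.38, 1.24], [0.06, 2.45], [-1.56, 4.7], [0.09, 2.05], [-2.69, 2.69]. Speed limits (rad/s): [2.57, 2.57, 3.14, 3.14, 3.14, 3.14, 3.14].

INTERFACE

Orientations are given as a rotation vector (axis times angle).
In Python, from bench import * gives the robot as it stands.
- The arm moves only by the tool send_rows, never from a script. Its arguments are lists of equal length, an entry for each row: "xyz": the shift along the tool's x, y, z in mm, a list of three; "dr": the turn, a rotation vector about the tool's x, y, z in rad, a list of three. A call has exactly 10 rows; each row is the pose to reach, as a shift and turn from the pose commanded when the call began, along the tool's axes at that moment; what a row does not reach only later rows make up. A row lasts 1/12 s, in which the tool goes at most 41.7 mm and 7.16 degrees, less where a joint would pass 70% of its speed; a pose out of reach is approached as far as the arm can. A call with a gripper value outside its range is refused whole. "jaw" is the finger opening in mm, from 0 to 87, set as the call begins (left out, the last holds). The fingers move at their own pace and stop on an object; "grip_force" is the grip in N (left out, the last holds). Time passes only in rows, so rows that repeat a pose let the fingers close, or fill a call up. It gives the time, the measured TCP pose, the force, the opening and the grip force at its end, in the units of the state.
- get_state(): the state, without advancing time (a new reading comes with each control period).
- get_image(name): name is "scene" or "top" or "wrist"; returns the picture (400x640x3 uint8, red, green, blue); there is no depth.
- calibration(name): a dict with "vfov" (degrees; the focal length in pixels is half the picture's height over the tangent of half this angle, whatever the lens; pixels are square), "cx", "cy" (the principal point, pixels), "k1" (the pictures are not rectified: a ray, as slopes to the right and down, at radius r is drawn at 1 + k1 r^2 times it, then the intrinsics apply), "rvec" (rotation vector, rad) and "tvec" (3), from world to camera coordinates, as OpenCV has them; the wrist camera has in their place "hand_eye" (4x4, takes a point from camera to tool coordinates, whose origin is the TCP and whose axes are the flange's). Camera axes: x right, y down, z forward; pixel columns grow to the right and rows downward; lengths in m; the calibration is good to about 2 mm. A picture is of the moment at which its call begins: read the wrist's pose just before it. calibration takes no time and is no camera call.
- close_job(): hands the job in; it is judged then, once.
The state is a dict: "time": time; "joint_positions": joint angles; "qd": joint speeds; "joint_torque": joint torques, N m; "position": TCP position; "tool_rot": TCP orientation; "ft_force": force on the tool from outside, world axes, zero at the start; "torque": the same for the moment, N m; "grip_width": opening from 0.0 (shut) to 1.0 (fully open); "grip_force": force on a finger pad.
Only numpy, scipy, OpenCV 4.12 (cv2) and the standard library are available. Lean on these libraries where they do the work, as an engineer would, in place of code of your own. Each camera call takes 0.05 s, during which the arm holds its last target. There are 200 camera calls.

## Working session

There is one attempt and no reset: what is moved stays moved. The work goes in short steps, Python scripts to look and compute and a tool call to move; the robot and the scene stay as the last step left them, time stands still between calls to the robot, and variables do not carry over. Pictures are saved under pics/ and viewed, at most 14 in all, crops included, and the job is handed in when it is done.

Besides the shell and the picture viewer there is one more tool, called after "Emit:" as name(argument=value, ...), one argument or row to a line, values as JSON. send_rows: Moves the arm, as the interface text tells. Its arguments: {"type":"object","properties":{"xyz":{"type":"array"},"dr":{"type":"array"},"jaw":{"type":"number"},"grip_force":{"type":"number"}},"required":["xyz","dr"]}

```bash
ls; mkdir -p pics
python3 - <<'E'
from bench import *
import cv2
for n in ("scene","top"):
    im=get_image(n); cv2.imwrite(f"pics/{n}0.png",im[:,:,::-1]); print(n,calibration(n))
print(calibration("wrist")); print(get_state())
im=cv2.imread("pics/top0.png"); cv2.imwrite("pics/top0b.png",cv2.resize(im,(800,500),interpolation=cv2.INTER_CUBIC))
E
```

```text
pics
scene {'vfov': 53.42303994325397, 'cx': 318.3938693083204, 'cy': 201.48909788248486, 'k1': -0.02628275615224547, 'rvec': array([ 2.47812511,  0.84567362, -0.21542213]), 'tvec': array([-0.36898653, -0.28689074,  1.44142049])}
top {'vfov': 55.45493844797316, 'cx': 318.5891966750263, 'cy': 194.01971055421984, 'k1': -0.01909008482696595, 'rvec': array([ 2.17394667, -2.20006877,  0.08433909]), 'tvec': array([-0.07230931,  0.50139023,  1.33731208])}
{'vfov': 58.2532638055663, 'cx': 318.29125787378644, 'cy': 204.87934288690144, 'k1': -0.041089820700104626, 'hand_eye': array([[ 1.21460291e-03, -9.53342385e-01, -3.01888758e-01,
         8.23211044e-02],
       [ 9.99999232e-01,  1.23178150e-03,  1.33467928e-04,
         8.63709297e-04],
       [ 2.44620354e-04, -3.01888689e-01,  9.53343149e-01,
        -1.46303379e-01],
       [ 0.00000000e+00,  0.00000000e+00,  0.00000000e+00,
         1.00000000e+00]])}
{'time': 0.1, 'joint_positions': array([-1.18990643,  0.32171674, -0.07009711,  1.45153234,  0.02262487,
        1.37079764, -0.05687451]), 'qd': array([-0.00016625, -0.00139161, -0.00010428, -0.00049453, -0.00128201,
       -0.00076695,  0.00113515]), 'joint_torque': array([-5.60257376e-05, -4.92574060e+01, -4.05724626e-01, -3.13398349e+01,
       -6.42852439e-02,  3.95593140e-02,  6.61459035e-05]), 'position': array([0.23298425, 0.6063212 , 0.2386022 ]), 'tool_rot': array([-5.72785227e-01, -3.08873874e+00,  2.60114954e-03]), 'ft_force': array([ 0.2277964 ,  0.75860417, -0.57238763]), 'torque': array([ 0.01885538, -0.03436664,  0.00225525]), 'grip_force': 0.0, 'grip_width': 0.9966221593012174}
```

View pics/top0b.png

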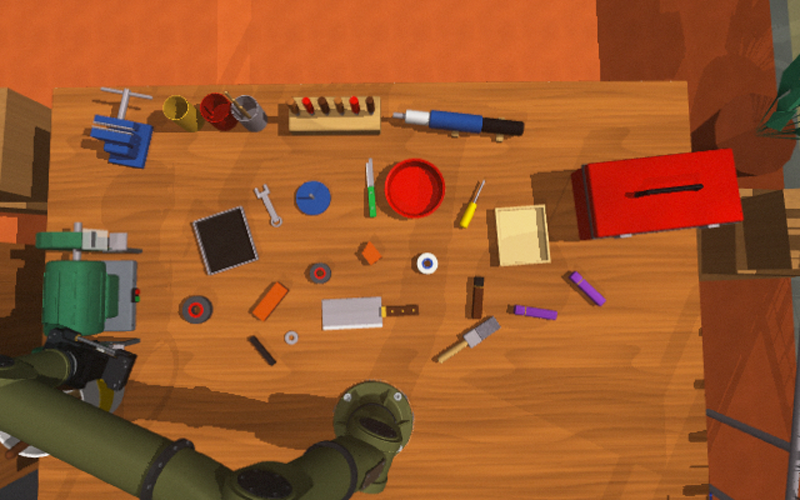

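View pics/scene0.png

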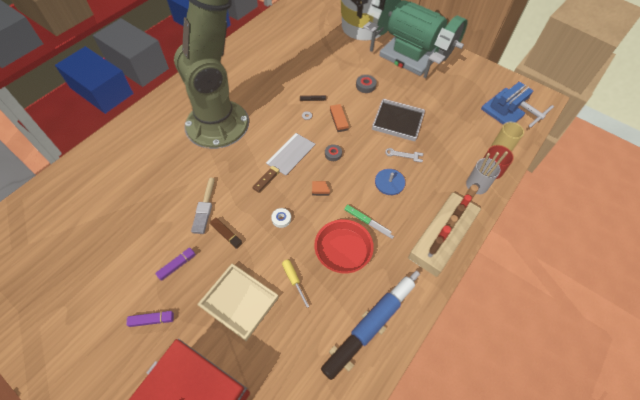

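The top view (at 1.25x) shows the grey wheels at (319,273) and (196,309), the white wheel at (427,264) and the stone at (270,301). The stub is at (371,253), the brown handle at (477,297), the stand at (313,198) and the tray at (225,240). The crate is at (522,235), the basin at (414,188) and the knife at (371,188).

```bash
cat > h.py <<'E'
import numpy as np, cv2
from scipy.spatial.transform import Rotation as R
from bench import *
def pose_cam(name, st=None):
    c=calibration(name)
    if name=="wrist":
        T=np.eye(4);T[:3,:3]=R.from_rotvec(st["tool_rot"]).as_matrix();T[:3,3]=st["position"]
        return c,T@c["hand_eye"]
    T=np.eye(4);T[:3,:3]=R.from_rotvec(c["rvec"]).as_matrix();T[:3,3]=c["tvec"]
    return c,np.linalg.inv(T)
def K(c):
    f=200/np.tan(np.radians(c["vfov"])/2); return np.array([[f,0,c["cx"]],[0,f,c["cy"]],[0,0,1]]),np.array([c["k1"],0,0,0,0.])
def p2w(name,uv,z,st=None):
    c,T=pose_cam(name,st);k,d=K(c)
    uv=np.array(uv,float).reshape(-1,1,2)
    n=cv2.undistortPoints(uv,k,d)[:,0]
    r=np.c_[n,np.ones(len(n))]@T[:3,:3].T
    z=np.broadcast_to(z,len(r))
    return T[:3,3]+r*((z-T[2,3])/r[:,2])[:,None]
def w2p(name,P,st=None):
    c,T=pose_cam(name,st);k,d=K(c);Ti=np.linalg.inv(T)
    return cv2.projectPoints(np.array(P,float).reshape(-1,3),cv2.Rodrigues(Ti[:3,:3])[0],Ti[:3,3],k,d)[0][:,0]
E
python3 - <<'E'
from h import *
im=cv2.imread("pics/top0.png")
def crop(n,x,y,w,h,s): cv2.imwrite(n,cv2.resize(im[y:y+h,x:x+w],None,fx=s,fy=s,interpolation=cv2.INTER_CUBIC))
crop("pics/c1.png",140,120,160,150,4*1.0)
crop("pics/c2.png",280,120,170,140,4)
E
```

```text
(no output)
```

View pics/c1.png

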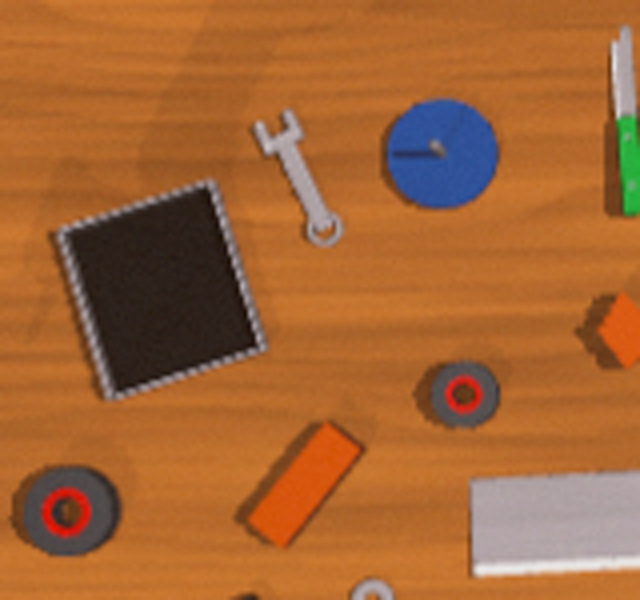

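View pics/c2.png

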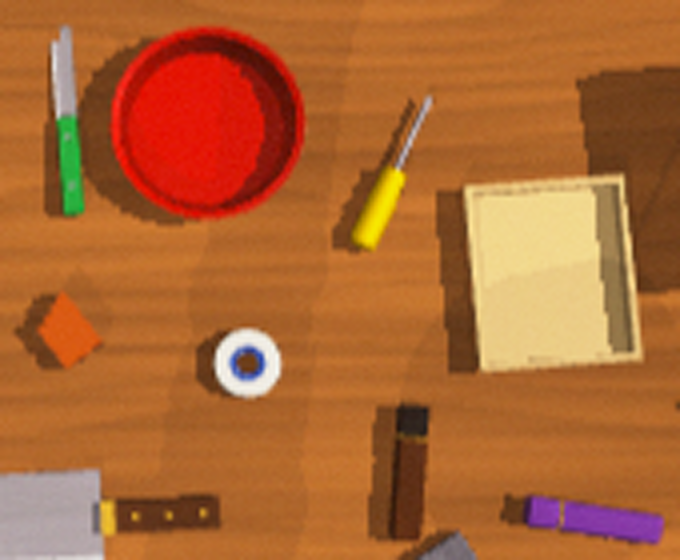

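In crop c1 the stone's top corners are (328,421), (364,449), (284,548) and (247,521). The small grey wheel is at (464,394), the stand at (442,153) and the tray corners are clear. In crop c2 the white wheel is at (247,362), the stub near (69,330), the handle runs (413,405)-(405,538), and the crate, basin and knife are clear.

Run:
```python
from h import *
np.set_printoptions(precision=4,suppress=True)
def m(ox,pts,z):
    p=(np.array(pts,float)+.5)/4-.5+[ox,120]
    return p2w("top",p,z)[:,:2]
def rect(n,ox,pts,z):
    w=m(ox,pts,z); e=np.roll(w,-1,0)-w
    print(n,w.mean(0),"sides",np.linalg.norm(e,axis=1),"ang",np.degrees(np.arctan2(e[:,1],e[:,0])))
rect("stone",140,[(328,421),(364,449),(284,548),(247,521)],.024)
rect("stub",280,[(62,291),(102,339),(68,367),(37,331)],.024)
rect("handle",280,[(398,404),(428,406),(419,539),(391,537)],.022)
rect("tray",140,[(57,233),(212,181),(267,348),(110,400)],.02)
rect("crate",280,[(464,187),(625,175),(643,360),(483,372)],.024)
def circ(n,ox,c,r,z):
    w=m(ox,[c,(c[0]-r,c[1]),(c[0]+r,c[1])],z); print(n,w[0],"diam",np.linalg.norm(w[1]-w[2]))
circ("grey",140,(464,394),34,.02);circ("bigg",140,(69,510),49,.02)
circ("white",280,(247,362),33,.02);circ("stand",140,(442,153),55.5,.012)
print("post",m(140,[(437,146)],.058))
circ("basin",280,(208,122),96,.036)
print("knife",m(280,[(73,213),(65,28),(68,118)],.01))
print("cleaver,wrench,screwdr",m(140,[(471,575),(470,480)],0.01),m(140,[(270,130),(323,245)],.005),m(280,[(360,250),(430,98)],.01))
s=get_state();print(R.from_rotvec(s["tool_rot"]).as_matrix())
```

```text
stone [0.3394 0.2843] sides [0.0405 0.1106 0.0405 0.112 ] ang [-128.0544  140.775    53.8836  -39.2082]
stub [0.4705 0.0005] sides [0.0555 0.0389 0.0421 0.0418] ang [-140.8172  128.8669   40.1933  -32.433 ]
handle [ 0.3439 -0.2998] sides [0.0266 0.1171 0.0247 0.117 ] ang [-94.5205 174.7278  85.1784  -4.3342]
tray [0.5128 0.4154] sides [0.1456 0.1585 0.1461 0.1576] ang [ -71.9414 -161.3222  107.7415   18.5045]
crate [ 0.5178 -0.4328] sides [0.1451 0.166  0.143  0.1657] ang [ -86.3356 -176.4358   93.551     4.3041]
grey [0.4174 0.1457] diam 0.06022071791142007
bigg [0.3192 0.4947] diam 0.08690370099746898
white [ 0.4421 -0.1584] diam 0.058575232718638987
stand [0.6344 0.1668] diam 0.1000507395838789
post [[0.6328 0.1631]]
basin [ 0.6548 -0.1263] diam 0.17030431754443082
knife [[ 0.5782 -0.0047]
 [ 0.7475  0.0012]
 [ 0.6647 -0.0009]]
cleaver,wrench,screwdr [[0.2576 0.1413]
 [0.3412 0.142 ]] [[0.6586 0.3242]
 [0.5532 0.2753]] [[ 0.5418 -0.2624]
 [ 0.6795 -0.329 ]]
[[-0.9335  0.3586 -0.0005]
 [ 0.3586  0.9335 -0.0016]
 [-0.0001 -0.0017 -1.    ]]
```

```bash
cat >> h.py <<'E'
def goto(x,y,z,yaw=None):
    """print shift (mm, tool axes) and turn to a tool-down pose with closing axis (tool y) at yaw deg in world"""
    s=get_state();Rc=R.from_rotvec(s["tool_rot"]).as_matrix()
    cur=np.degrees(np.arctan2(Rc[1,1],Rc[0,1]))
    if yaw is None: yaw=cur
    yaw=cur+(yaw-cur+90)%180-90
    a=np.radians(yaw);yt=np.array([np.cos(a),np.sin(a),0]);zt=np.array([0,0,-1.])
    Rt=np.c_[np.cross(yt,zt),yt,zt]
    print("t",round(s["time"],2),"pos",s["position"].round(4),"yaw",cur.round(1),"w",round(s["grip_width"]*87,1),"gf",round(s["grip_force"],1),"F",s["ft_force"].round(1))
    print("shift mm",(Rc.T@(np.array([x,y,z])-s["position"])*1e3).round(1),"dr",R.from_matrix(Rc.T@Rt).as_rotvec().round(3),"yaw->",round(yaw,1))
def wristpic(n,scale=1.25):
    s=get_state();im=get_image("wrist");np.save("pics/"+n+".npy",np.r_[s["position"],s["tool_rot"]])
    cv2.imwrite(f"pics/{n}_raw.png",im[:,:,::-1]);cv2.imwrite(f"pics/{n}.png",cv2.resize(im[:,:,::-1],None,fx=scale,fy=scale,interpolation=cv2.INTER_CUBIC));return s
E
python3 - <<'E'
from h import *
import bench
print([k for k in dir(bench) if not k.startswith('_')], getattr(bench,'nose_length',None))
goto(.4174,.1457,.12,90)
E
```

```text
['MotionError', 'calibration', 'close_job', 'get_image', 'get_state', 'nose_length'] 0.017
t 0.1 pos [0.233  0.6063 0.2386] yaw 69.0 w 86.7 gf 0.0 F [ 0.2  0.8 -0.6]
shift mm [-337.3 -363.7  119.2] dr [-0.002 -0.    -0.367] yaw-> 90.0
```

Emit:
send_rows(
  xyz=[
    [-15, -16, 0],
    [-40, -43, 0],
    [-66, -71, 5],
    [-92, -99, 15],
    [-118, -127, 25],
    [-144, -155, 35],
    [-170, -183, 45],
    [-194, -210, 55],
    [-216, -233, 60],
    [-235, -254, 65],
  ],
  dr=[
    [0, 0, 0],
    [0, 0, -0.04],
    [0, 0, -0.08],
    [0, 0, -0.13],
    [0, 0, -0.17],
    [0, 0, -0.21],
    [0, 0, -0.25],
    [0, 0, -0.29],
    [0, 0, -0.33],
    [0, 0, -0.367],
  ],
  jaw=87,
)

```text
time: 0.93
position: [0.3618, 0.2826, 0.1737]
tool_rot: [0.001, -3.141, 0.001]
ft_force: [1.5, -0.1, 0.3]
grip_width: 1.002
grip_force: 0.0
```

```bash
python3 -c "
from h import *
goto(.4174,.1457,.12,90)"
```

```text
t 0.93 pos [0.3618 0.2826 0.1737] yaw 90.0 w 87.2 gf 0.0 F [ 1.5 -0.1  0.3]
shift mm [ -55.6 -136.9   53.8] dr [-0.001 -0.001  0.001] yaw-> 90.0
```

Emit:
send_rows(
  xyz=[
    [-4, -10, 4],
    [-12, -30, 12],
    [-22, -55, 22],
    [-33, -80, 33],
    [-42, -102, 42],
    [-49, -120, 48],
    [-54, -132, 52],
    [-56, -137, 54],
    [-56, -137, 54],
    [-56, -137, 54],
  ],
  dr=[
    [0, 0, 0],
    [0, 0, 0],
    [0, 0, 0],
    [0, 0, 0],
    [0, 0, 0],
    [0, 0, 0],
    [0, 0, 0],
    [0, 0, 0],
    [0, 0, 0],
    [0, 0, 0],
  ],
)

```text
time: 1.77
position: [0.4172, 0.1494, 0.1206]
tool_rot: [0.001, -3.141, -0.001]
ft_force: [0.4, 0.8, -0.2]
grip_width: 1.003
grip_force: 0.0
```

```bash
python3 -c "
from h import *
s=wristpic('w1')
print(w2p('wrist',[[.4174,.1457,.02]],s)*1.25)
goto(.4174,.1457,.02,90)"
```

```text
[[390.60214481 262.88513154]]
t 1.82 pos [0.4173 0.1498 0.1208] yaw 90.1 w 87.0 gf 0.0 F [ 0.3 -0.1  0.1]
shift mm [-1.000e-01 -4.100e+00  1.008e+02] dr [0.001 0.    0.002] yaw-> 90.0
```

View pics/w1.png

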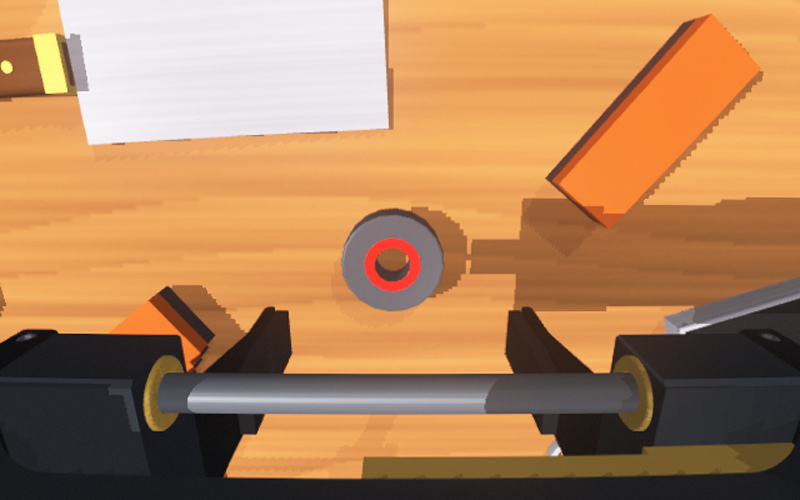

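The wheel's centre is at (392,263), against a predicted (391,263), so the top-camera positions are good to about 1 mm. I'll descend and grip.

Emit:
send_rows(
  xyz=[
    [0, -3, 8],
    [0, -3, 25],
    [0, -3, 45],
    [0, -3, 62],
    [0, -3, 77],
    [0, -3, 88],
    [0, -3, 95],
    [0, -3, 99],
    [0, -3, 100],
    [0, -3, 100],
  ],
  dr=[
    [0, 0, 0],
    [0, 0, 0],
    [0, 0, 0],
    [0, 0, 0],
    [0, 0, 0],
    [0, 0, 0],
    [0, 0, 0],
    [0, 0, 0],
    [0, 0, 0],
    [0, 0, 0],
  ],
)

```text
time: 2.65
position: [0.4176, 0.1457, 0.0207]
tool_rot: [-0.001, 3.141, 0.0]
ft_force: [0.2, 0.1, -0.3]
grip_width: 1.004
grip_force: 0.0
```

Emit:
send_rows(
  xyz=[
    [0, 0, 0],
    [0, 0, 0],
    [0, 0, 0],
    [0, 0, 0],
    [0, 0, 0],
    [0, 0, 0],
    [0, 0, 0],
    [0, 0, 0],
    [0, 0, 0],
    [0, 0, 0],
  ],
  dr=[
    [0, 0, 0],
    [0, 0, 0],
    [0, 0, 0],
    [0, 0, 0],
    [0, 0, 0],
    [0, 0, 0],
    [0, 0, 0],
    [0, 0, 0],
    [0, 0, 0],
    [0, 0, 0],
  ],
  jaw=50,
  grip_force=15,
)

```text
time: 3.48
position: [0.4176, 0.1455, 0.0208]
tool_rot: [-0.0, 3.141, 0.0]
ft_force: [0.1, 0.1, 3.0]
grip_width: 0.678
grip_force: 15.0
```

```bash
python3 -c "
from h import *
goto(.634,.166,.12,90)"
```

```text
t 3.48 pos [0.4176 0.1455 0.0208] yaw 90.0 w 59.0 gf 15.0 F [0.1 0.1 3. ]
shift mm [-216.4   20.5  -99.1] dr [0. 0. 0.] yaw-> 90.0
```

Emit:
send_rows(
  xyz=[
    [0, 0, -6],
    [0, 0, -20],
    [-4, 0, -40],
    [-14, 2, -60],
    [-32, 4, -78],
    [-54, 6, -90],
    [-78, 8, -97],
    [-102, 10, -99],
    [-126, 12, -99],
    [-146, 14, -99],
  ],
  dr=[
    [0, 0, 0],
    [0, 0, 0],
    [0, 0, 0],
    [0, 0, 0],
    [0, 0, 0],
    [0, 0, 0],
    [0, 0, 0],
    [0, 0, 0],
    [0, 0, 0],
    [0, 0, 0],
  ],
)

```text
time: 4.32
position: [0.5648, 0.1593, 0.1197]
tool_rot: [-0.0, 3.141, -0.001]
ft_force: [-1.1, -0.5, -1.4]
grip_width: 0.677
grip_force: 15.0
```

Emit:
send_rows(
  xyz=[
    [-18, 2, 0],
    [-34, 3, 0],
    [-48, 4, 0],
    [-59, 5, 0],
    [-66, 6, 0],
    [-70, 6, 0],
    [-70, 6, 0],
    [-70, 6, 0],
    [-70, 6, 0],
    [-70, 6, 0],
  ],
  dr=[
    [0, 0, 0],
    [0, 0, 0],
    [0, 0, 0],
    [0, 0, 0],
    [0, 0, 0],
    [0, 0, 0],
    [0, 0, 0],
    [0, 0, 0],
    [0, 0, 0],
    [0, 0, 0],
  ],
)

```text
time: 5.15
position: [0.6328, 0.1655, 0.1196]
tool_rot: [0.001, -3.141, -0.0]
ft_force: [-0.2, 0.5, -0.8]
grip_width: 0.674
grip_force: 15.0
```

```bash
python3 -c "
from h import *
s=wristpic('w2')
print(w2p('wrist',[[.634,.166,.058],[.634,.166,.012],[.584,.166,.012],[.634,.216,.012],[.634,.116,.012]],s)*1.25)
goto(.634,.166,.033,90)"
```

```text
[[397.81232553 289.49714091]
 [397.84959209 260.74799131]
 [397.99506798 176.29934014]
 [481.67611454 260.88222788]
 [314.01874209 260.60037238]]
t 5.2 pos [0.633  0.1656 0.1198] yaw 90.0 w 58.7 gf 15.0 F [-0.1  0.5 -1.9]
shift mm [-1.   0.4 86.8] dr [ 0. -0.  0.] yaw-> 90.0
```

View pics/w2.png

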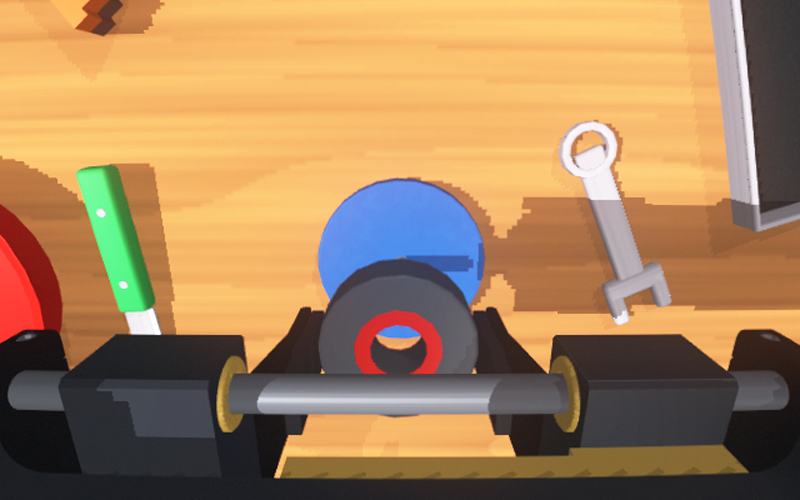

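The stand base shows at x 319-484 with its top edge at 180, about 3.7 px off the prediction. That puts the stand at about (0.6352, 0.1675). I'll correct and lower.

Emit:
send_rows(
  xyz=[
    [-1, 1, 2],
    [-2, 2, 8],
    [-2, 2, 16],
    [-2, 2, 24],
    [-2, 2, 32],
    [-2, 2, 40],
    [-2, 2, 47],
    [-2, 2, 53],
    [-2, 2, 57],
    [-2, 2, 58],
  ],
  dr=[
    [0, 0, 0],
    [0, 0, 0],
    [0, 0, 0],
    [0, 0, 0],
    [0, 0, 0],
    [0, 0, 0],
    [0, 0, 0],
    [0, 0, 0],
    [0, 0, 0],
    [0, 0, 0],
  ],
)

```text
time: 6.03
position: [0.6349, 0.1673, 0.0605]
tool_rot: [0.0, -3.14, 0.001]
ft_force: [-0.3, -0.1, -2.0]
grip_width: 0.676
grip_force: 15.0
```

Emit:
send_rows(
  xyz=[
    [0, 0, 4],
    [0, 0, 9],
    [0, 0, 14],
    [0, 0, 18],
    [0, 0, 21],
    [0, 0, 24],
    [0, 0, 26],
    [0, 0, 27.5],
    [0, 0, 28],
    [0, 0, 28],
  ],
  dr=[
    [0, 0, 0],
    [0, 0, 0],
    [0, 0, 0],
    [0, 0, 0],
    [0, 0, 0],
    [0, 0, 0],
    [0, 0, 0],
    [0, 0, 0],
    [0, 0, 0],
    [0, 0, 0],
  ],
)

```text
time: 6.87
position: [0.6355, 0.1675, 0.0335]
tool_rot: [-0.0, 3.142, 0.0]
ft_force: [0.4, -0.2, -1.7]
grip_width: 0.673
grip_force: 15.0
```

Emit:
send_rows(
  xyz=[
    [0, 0, 0.2],
    [0, 0, 0.4],
    [0, 0, 0.6],
    [0, 0, 0.8],
    [0, 0, 1],
    [0, 0, 1.1],
    [0, 0, 1.2],
    [0, 0, 1.2],
    [0, 0, 1.2],
    [0, 0, 1.2],
  ],
  dr=[
    [0, 0, 0],
    [0, 0, 0],
    [0, 0, 0],
    [0, 0, 0],
    [0, 0, 0],
    [0, 0, 0],
    [0, 0, 0],
    [0, 0, 0],
    [0, 0, 0],
    [0, 0, 0],
  ],
)

```text
time: 7.7
position: [0.6355, 0.1675, 0.0329]
tool_rot: [-0.0, 3.141, 0.0]
ft_force: [-2.1, -0.2, 3.7]
grip_width: 0.675
grip_force: 15.0
```

Contact made: Fz went from -1.7 to +3.7 N. I'll release and rise.

Emit:
send_rows(
  xyz=[
    [0, 0, 0],
    [0, 0, 0],
    [0, 0, 0],
    [0, 0, 0],
    [0, 0, -1],
    [0, 0, -8],
    [0, 0, -20],
    [0, 0, -36],
    [0, 0, -56],
    [0, 0, -80],
  ],
  dr=[
    [0, 0, 0],
    [0, 0, 0],
    [0, 0, 0],
    [0, 0, 0],
    [0, 0, 0],
    [0, 0, 0],
    [0, 0, 0],
    [0, 0, 0],
    [0, 0, 0],
    [0, 0, 0],
  ],
  jaw=87,
)

```text
time: 8.53
position: [0.635, 0.1673, 0.1135]
tool_rot: [0.0, -3.141, 0.001]
ft_force: [0.2, -0.2, -0.9]
grip_width: 1.0
grip_force: 0.0
```

```bash
python3 -c "
from h import *
goto(.4423,-.158,.12,90)"
```

```text
t 8.53 pos [0.635  0.1673 0.1135] yaw 90.0 w 87.0 gf 0.0 F [ 0.2 -0.2 -0.9]
shift mm [ 192.8 -325.2   -6.3] dr [-0.    -0.001  0.   ] yaw-> 90.0
```

Emit:
send_rows(
  xyz=[
    [10, -16, -5],
    [28, -47, -6],
    [48, -80, -6],
    [68, -114, -6],
    [88, -148, -6],
    [108, -182, -6],
    [128, -216, -6],
    [147, -248, -6],
    [163, -275, -6],
    [176, -297, -6],
  ],
  dr=[
    [0, 0, 0],
    [0, 0, 0],
    [0, 0, 0],
    [0, 0, 0],
    [0, 0, 0],
    [0, 0, 0],
    [0, 0, 0],
    [0, 0, 0],
    [0, 0, 0],
    [0, 0, 0],
  ],
)

```text
time: 9.37
position: [0.4583, -0.1322, 0.1197]
tool_rot: [0.004, 3.14, 0.001]
ft_force: [-0.9, -0.6, 0.5]
grip_width: 1.003
grip_force: 0.0
```

Emit:
send_rows(
  xyz=[
    [9, -15, 5],
    [15, -25, 15],
    [17, -28, 32],
    [17, -28, 50],
    [17, -28, 66],
    [17, -28, 80],
    [17, -28, 90],
    [17, -28, 96],
    [17, -28, 99],
    [17, -28, 99],
  ],
  dr=[
    [0, 0, 0],
    [0, 0, 0],
    [0, 0, 0],
    [0, 0, 0],
    [0, 0, 0],
    [0, 0, 0],
    [0, 0, 0],
    [0, 0, 0],
    [0, 0, 0],
    [0, 0, 0],
  ],
)

```text
time: 10.2
position: [0.4427, -0.1576, 0.0194]
tool_rot: [-0.0, 3.142, 0.0]
ft_force: [0.0, 1.5, -0.2]
grip_width: 1.0
grip_force: 0.0
```

```bash
python3 -c "
from h import *
s=wristpic('w3')
goto(.4423,-.158,.0208,90)"
```

```text
t 10.25 pos [ 0.443  -0.1577  0.0198] yaw 90.0 w 86.9 gf 0.0 F [-0.6  0.4  0.4]
shift mm [ 0.7 -0.3 -1. ] dr [-0.     0.001  0.   ] yaw-> 90.0
```

View pics/w3.png

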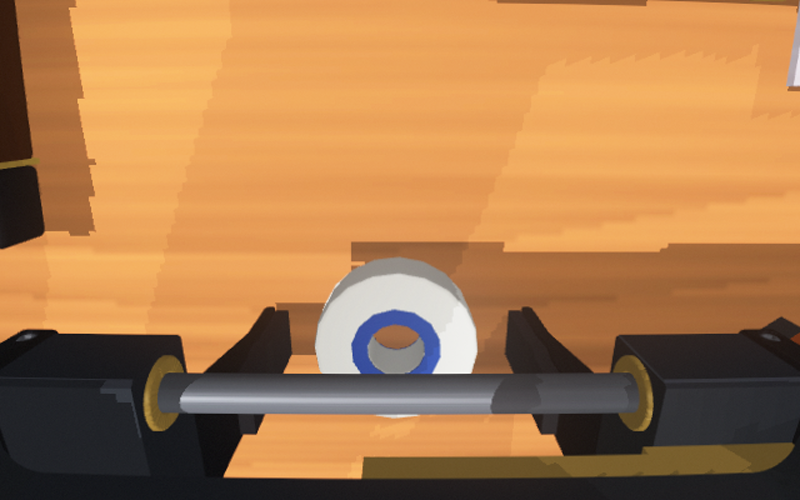

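The white wheel sits in the jaws just as the grey one did, with its front edge at row 258 and ring at column 397. I'll grip it and lift.

Emit:
send_rows(
  xyz=[
    [0, 0, 0],
    [0, 0, 0],
    [0, 0, 0],
    [0, 0, 0],
    [0, 0, 0],
    [0, 0, 0],
    [0, 0, 0],
    [0, 0, 0],
    [0, 0, 0],
    [0, 0, 0],
  ],
  dr=[
    [0, 0, 0],
    [0, 0, 0],
    [0, 0, 0],
    [0, 0, 0],
    [0, 0, 0],
    [0, 0, 0],
    [0, 0, 0],
    [0, 0, 0],
    [0, 0, 0],
    [0, 0, 0],
  ],
  jaw=50,
  grip_force=15,
)

```text
time: 11.08
position: [0.4427, -0.1576, 0.0196]
tool_rot: [-0.0, 3.141, 0.0]
ft_force: [0.9, -0.3, 3.0]
grip_width: 0.691
grip_force: 15.0
```

Emit:
send_rows(
  xyz=[
    [0, 0, -6],
    [0, 0, -20],
    [-4, 7, -40],
    [-14, 25, -62],
    [-29, 50, -82],
    [-46, 79, -96],
    [-63, 108, -100],
    [-80, 138, -100],
    [-97, 168, -100],
    [-114, 197, -100],
  ],
  dr=[
    [0, 0, 0],
    [0, 0, 0],
    [0, 0, 0],
    [0, 0, 0],
    [0, 0, 0],
    [0, 0, 0],
    [0, 0, 0],
    [0, 0, 0],
    [0, 0, 0],
    [0, 0, 0],
  ],
)

```text
time: 11.92
position: [0.5568, 0.0413, 0.1195]
tool_rot: [0.001, -3.141, -0.001]
ft_force: [0.5, -1.2, 0.0]
grip_width: 0.696
grip_force: 15.0
```

Emit:
send_rows(
  xyz=[
    [-16, 28, 0],
    [-31, 53, 0],
    [-45, 76, 0],
    [-57, 96, 0],
    [-67, 111, 0],
    [-74, 121, 0],
    [-78, 127, 0],
    [-79, 129, 0],
    [-79, 129, 0],
    [-79, 129, 0],
  ],
  dr=[
    [0, 0, 0],
    [0, 0, 0],
    [0, 0, 0],
    [0, 0, 0],
    [0, 0, 0],
    [0, 0, 0],
    [0, 0, 0],
    [0, 0, 0],
    [0, 0, 0],
    [0, 0, 0],
  ],
)

```text
time: 12.75
position: [0.6351, 0.1669, 0.1193]
tool_rot: [-0.002, -3.141, 0.001]
ft_force: [-0.6, -1.3, -0.9]
grip_width: 0.692
grip_force: 15.0
```

```bash
python3 -c "
from h import *
s=wristpic('w4')
print(w2p('wrist',[[.6355,.1675,.032]],s)*1.25)
goto(.6355,.1675,.0526,90)"
```

```text
[[398.23474315 270.85880771]]
t 12.8 pos [0.6352 0.1668 0.1195] yaw 89.9 w 60.3 gf 15.0 F [ 0.6 -1.3 -1.1]
shift mm [-0.4  0.7 66.9] dr [-0.001 -0.    -0.002] yaw-> 90.0
```

View pics/w4.png

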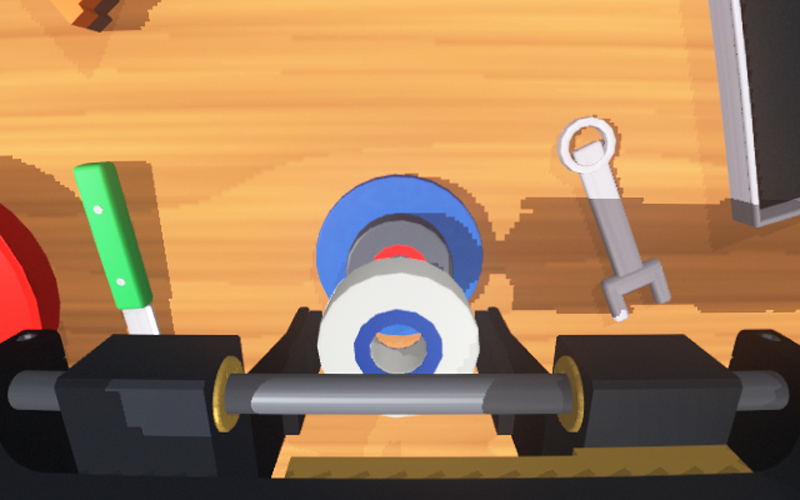

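The grey wheel lies flat on the base, centred at column 400, and the white one is held in line at 398. I'll lower.

Emit:
send_rows(
  xyz=[
    [0, 0.5, 2],
    [0, 0.7, 7],
    [0, 0.7, 14],
    [0, 0.7, 22],
    [0, 0.7, 30],
    [0, 0.7, 38],
    [0, 0.7, 46],
    [0, 0.7, 54],
    [0, 0.7, 61],
    [0, 0.7, 65],
  ],
  dr=[
    [0, 0, 0],
    [0, 0, 0],
    [0, 0, 0],
    [0, 0, 0],
    [0, 0, 0],
    [0, 0, 0],
    [0, 0, 0],
    [0, 0, 0],
    [0, 0, 0],
    [0, 0, 0],
  ],
)

```text
time: 13.63
position: [0.6348, 0.1691, 0.0529]
tool_rot: [0.001, -3.14, 0.001]
ft_force: [-0.5, -0.7, -1.4]
grip_width: 0.691
grip_force: 15.0
```

Emit:
send_rows(
  xyz=[
    [0, 0, 0.4],
    [0, 0, 0.8],
    [0, 0, 1.2],
    [0, 0, 1.6],
    [0, 0, 2],
    [0, 0, 2.3],
    [0, 0, 2.5],
    [0, 0, 2.5],
    [0, 0, 2.5],
    [0, 0, 2.5],
  ],
  dr=[
    [0, 0, 0],
    [0, 0, 0],
    [0, 0, 0],
    [0, 0, 0],
    [0, 0, 0],
    [0, 0, 0],
    [0, 0, 0],
    [0, 0, 0],
    [0, 0, 0],
    [0, 0, 0],
  ],
)

```text
time: 14.47
position: [0.6355, 0.1692, 0.0519]
tool_rot: [-0.0, 3.141, 0.0]
ft_force: [-0.9, -0.8, -0.9]
grip_width: 0.693
grip_force: 15.0
```

Emit:
send_rows(
  xyz=[
    [0, -0.3, 0.2],
    [0, -0.6, 0.4],
    [0, -1, 0.6],
    [0, -1, 0.8],
    [0, -1, 1],
    [0, -1, 1],
    [0, -1, 1],
    [0, -1, 1],
    [0, -1, 1],
    [0, -1, 1],
  ],
  dr=[
    [0, 0, 0],
    [0, 0, 0],
    [0, 0, 0],
    [0, 0, 0],
    [0, 0, 0],
    [0, 0, 0],
    [0, 0, 0],
    [0, 0, 0],
    [0, 0, 0],
    [0, 0, 0],
  ],
)

```text
time: 15.3
position: [0.6355, 0.1688, 0.0516]
tool_rot: [-0.001, 3.141, 0.002]
ft_force: [-2.4, 1.7, 5.2]
grip_width: 0.692
grip_force: 15.0
```

Contact. I'll release, rise, and head for the stone.

Emit:
send_rows(
  xyz=[
    [0, 0, 0],
    [0, 0, 0],
    [0, 0, 0],
    [0, 0, 0],
    [0, 0, -1],
    [0, 0, -7],
    [0, 0, -18],
    [0, 0, -32],
    [0, 0, -50],
    [0, 0, -70],
  ],
  dr=[
    [0, 0, 0],
    [0, 0, 0],
    [0, 0, 0],
    [0, 0, 0],
    [0, 0, 0],
    [0, 0, 0],
    [0, 0, 0],
    [0, 0, 0],
    [0, 0, 0],
    [0, 0, 0],
  ],
  jaw=87,
)

```text
time: 16.13
position: [0.6355, 0.1681, 0.1227]
tool_rot: [-0.0, 3.141, 0.0]
ft_force: [0.1, 1.1, 0.5]
grip_width: 1.003
grip_force: 0.0
```

```bash
python3 -c "
from h import *
goto(.3394,.2843,.12,51)"
```

```text
t 16.13 pos [0.6355 0.1681 0.1227] yaw 90.0 w 87.3 gf 0.0 F [0.1 1.1 0.5]
shift mm [296.1 116.3   2.6] dr [0.    0.    0.681] yaw-> 51.0
```

Emit:
send_rows(
  xyz=[
    [12, 5, 0],
    [38, 15, 0],
    [70, 27, 0],
    [104, 41, 0],
    [140, 55, 0],
    [176, 69, 0],
    [210, 82, 0],
    [240, 94, 0],
    [264, 104, 0],
    [282, 111, 2],
  ],
  dr=[
    [0, 0, 0.02],
    [0, 0, 0.08],
    [0, 0, 0.16],
    [0, 0, 0.24],
    [0, 0, 0.32],
    [0, 0, 0.4],
    [0, 0, 0.48],
    [0, 0, 0.56],
    [0, 0, 0.64],
    [0, 0, 0.683],
  ],
)

```text
time: 16.97
position: [0.3518, 0.2808, 0.1209]
tool_rot: [1.054, 2.959, 0.005]
ft_force: [0.6, 0.4, -0.9]
grip_width: 0.999
grip_force: 0.0
```

```bash
python3 -c "
from h import *
goto(.3394,.2843,.022,50.9)"
```

```text
t 16.97 pos [0.3518 0.2808 0.1209] yaw 50.8 w 86.9 gf 0.0 F [ 0.6  0.4 -0.9]
shift mm [11.8 -5.4 98.9] dr [ 0.003 -0.001 -0.002] yaw-> 50.9
```

Emit:
send_rows(
  xyz=[
    [5, -2, 8],
    [10, -4, 22],
    [12, -5, 40],
    [12, -5, 58],
    [12, -5, 74],
    [12, -5, 86],
    [12, -5, 94],
    [12, -5, 98],
    [12, -5, 99],
    [12, -5, 99],
  ],
  dr=[
    [0, 0, 0],
    [0, 0, 0],
    [0, 0, 0],
    [0, 0, 0],
    [0, 0, 0],
    [0, 0, 0],
    [0, 0, 0],
    [0, 0, 0],
    [0, 0, 0],
    [0, 0, 0],
  ],
)

```text
time: 17.8
position: [0.3416, 0.2829, 0.0203]
tool_rot: [1.052, 2.96, 0.001]
ft_force: [-0.4, 0.1, 0.1]
grip_width: 1.0
grip_force: 0.0
```

Emit:
send_rows(
  xyz=[
    [0, 0, 0],
    [0, 0, 0],
    [0, 0, 0],
    [0, 0, 0],
    [0, 0, 0],
    [0, 0, 0],
    [0, 0, 0],
    [0, 0, 0],
    [0, 0, 0],
    [0, 0, 0],
  ],
  dr=[
    [0, 0, 0],
    [0, 0, 0],
    [0, 0, 0],
    [0, 0, 0],
    [0, 0, 0],
    [0, 0, 0],
    [0, 0, 0],
    [0, 0, 0],
    [0, 0, 0],
    [0, 0, 0],
  ],
  jaw=30,
  grip_force=25,
)

```text
time: 18.63
position: [0.3411, 0.283, 0.0199]
tool_rot: [1.052, 2.96, 0.001]
ft_force: [0.7, 1.4, -0.8]
grip_width: 0.454
grip_force: 25.0
```

```bash
python3 -c "
from h import *
s=wristpic('w5',1)
goto(.5128,.4154,.11,108.2)"
```

```text
t 18.68 pos [0.3411 0.283  0.0199] yaw 50.9 w 39.9 gf 25.0 F [ 0.5 -0.2 -0.4]
shift mm [-49.6 211.1 -90. ] dr [ 0.  0. -1.] yaw-> 108.2
```

View pics/w5.png

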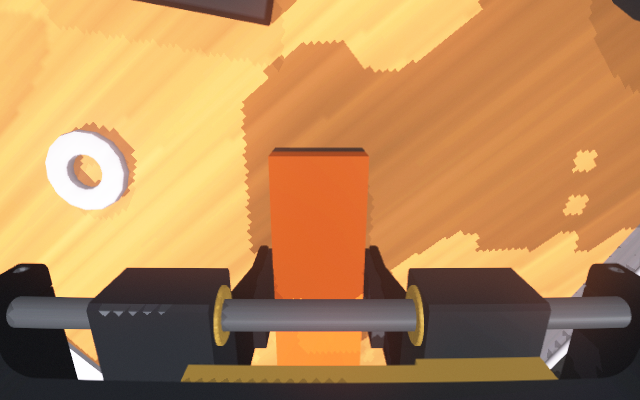

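The stone is held square at 39.9 mm, at columns 270-368. I'll carry it to the tray.

Emit:
send_rows(
  xyz=[
    [0, 0, -6],
    [0, 0, -20],
    [0, 2, -40],
    [-2, 10, -60],
    [-6, 25, -76],
    [-11, 45, -86],
    [-17, 70, -90],
    [-23, 97, -90],
    [-29, 124, -90],
    [-35, 148, -90],
  ],
  dr=[
    [0, 0, 0],
    [0, 0, 0],
    [0, 0, -0.02],
    [0, 0, -0.08],
    [0, 0, -0.17],
    [0, 0, -0.28],
    [0, 0, -0.4],
    [0, 0, -0.52],
    [0, 0, -0.63],
    [0, 0, -0.73],
  ],
)

```text
time: 19.52
position: [0.4621, 0.3763, 0.1098]
tool_rot: [0.083, -3.14, 0.001]
ft_force: [-0.2, 0.6, -2.6]
grip_width: 0.458
grip_force: 25.0
```

```bash
python3 -c "
from h import *
goto(.5128,.4154,.11,108.4)"
```

```text
t 19.52 pos [0.4621 0.3763 0.1098] yaw 93.0 w 39.8 gf 25.0 F [-0.2  0.6 -2.6]
shift mm [-52.7  36.3  -0.2] dr [-0.    -0.001 -0.268] yaw-> 108.4
```

Emit:
send_rows(
  xyz=[
    [-10, 7, 0],
    [-22, 15, 0],
    [-34, 23, 0],
    [-43, 30, 2],
    [-50, 35, 8],
    [-53, 36, 18],
    [-53, 36, 30],
    [-53, 36, 43],
    [-53, 36, 55],
    [-53, 36, 65],
  ],
  dr=[
    [0, 0, -0.06],
    [0, 0, -0.12],
    [0, 0, -0.18],
    [0, 0, -0.22],
    [0, 0, -0.25],
    [0, 0, -0.268],
    [0, 0, -0.268],
    [0, 0, -0.268],
    [0, 0, -0.268],
    [0, 0, -0.268],
  ],
)

```text
time: 20.35
position: [0.5114, 0.413, 0.0426]
tool_rot: [0.492, -3.1, 0.002]
ft_force: [1.0, -0.1, -1.3]
grip_width: 0.458
grip_force: 25.0
```

Emit:
send_rows(
  xyz=[
    [0, 0, 6],
    [0, 0, 11],
    [0, 0, 15],
    [0, 0, 17],
    [0, 0, 18],
    [0, 0, 18.5],
    [0, 0, 19],
    [0, 0, 19],
    [0, 0, 19],
    [0, 0, 19],
  ],
  dr=[
    [0, 0, 0],
    [0, 0, 0],
    [0, 0, 0],
    [0, 0, 0],
    [0, 0, 0],
    [0, 0, 0],
    [0, 0, 0],
    [0, 0, 0],
    [0, 0, 0],
    [0, 0, 0],
  ],
)

```text
time: 21.18
position: [0.5129, 0.4141, 0.0262]
tool_rot: [-0.493, 3.102, 0.0]
ft_force: [0.3, 0.9, -2.8]
grip_width: 0.457
grip_force: 25.0
```

```bash
python3 -c "
from h import *
s=wristpic('w6',1)
goto(.5128,.4154,.0245,108.4)"
```

```text
t 21.23 pos [0.5128 0.4141 0.0261] yaw 108.1 w 39.8 gf 25.0 F [-0.1  0.1 -3.2]
shift mm [-0.4  1.3  1.6] dr [ 0.     0.    -0.006] yaw-> 108.4
```

View pics/w6.png

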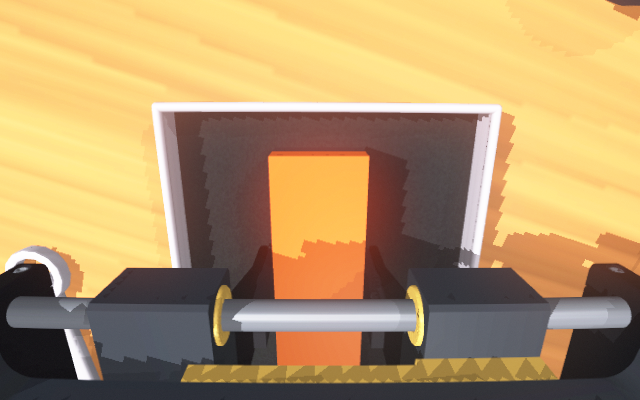

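The stone is square and centred inside the tray walls (columns 160-495). I'll lower the last 1-2 mm.

Emit:
send_rows(
  xyz=[
    [0, 0, 0.3],
    [0, 0, 0.6],
    [0, 0, 0.9],
    [0, 0, 1.2],
    [0, 0, 1.5],
    [0, 0, 1.8],
    [0, 0, 2],
    [0, 0, 2],
    [0, 0, 2],
    [0, 0, 2],
  ],
  dr=[
    [0, 0, 0],
    [0, 0, 0],
    [0, 0, 0],
    [0, 0, 0],
    [0, 0, 0],
    [0, 0, 0],
    [0, 0, 0],
    [0, 0, 0],
    [0, 0, 0],
    [0, 0, 0],
  ],
)

```text
time: 22.07
position: [0.5128, 0.414, 0.025]
tool_rot: [-0.493, 3.103, 0.0]
ft_force: [-2.9, -2.7, 5.6]
grip_width: 0.461
grip_force: 25.0
```

Emit:
send_rows(
  xyz=[
    [0, 0, 0],
    [0, 0, 0],
    [0, 0, 0],
    [0, 0, 0],
    [0, 0, -1],
    [0, 0, -7],
    [0, 0, -20],
    [0, 0, -40],
    [0, 0, -65],
    [0, 0, -90],
  ],
  dr=[
    [0, 0, 0],
    [0, 0, 0],
    [0, 0, 0],
    [0, 0, 0],
    [0, 0, 0],
    [0, 0, 0],
    [0, 0, 0],
    [0, 0, 0],
    [0, 0, 0],
    [0, 0, 0],
  ],
  jaw=70,
)

```text
time: 22.9
position: [0.5127, 0.4139, 0.1158]
tool_rot: [-0.493, 3.102, 0.0]
ft_force: [0.9, 0.1, 0.0]
grip_width: 0.799
grip_force: 0.0
```

```bash
python3 -c "
from h import *
goto(.4705,.0005,.12,130)
p=(np.array([(102,339),(68,367)],float)+.5)/4-.5+[280,120]
w=p2w('top',p,.024)[:,:2].mean(0);print(w,w+.025*np.array([np.cos(np.radians(40)),np.sin(np.radians(40))]))"
```

```text
t 22.9 pos [0.5127 0.4139 0.1158] yaw 108.1 w 69.5 gf 0.0 F [0.9 0.1 0. ]
shift mm [ 168.3 -379.9   -4.3] dr [ 0.     0.    -0.383] yaw-> 130.0
[ 0.45168306 -0.01501355] [0.47083417 0.00105614]
```

Emit:
send_rows(
  xyz=[
    [6, -14, 0],
    [18, -40, -4],
    [32, -73, -4],
    [47, -106, -4],
    [62, -140, -4],
    [77, -174, -4],
    [92, -208, -4],
    [107, -241, -4],
    [120, -271, -4],
    [131, -296, -4],
  ],
  dr=[
    [0, 0, 0],
    [0, 0, -0.04],
    [0, 0, -0.08],
    [0, 0, -0.13],
    [0, 0, -0.18],
    [0, 0, -0.23],
    [0, 0, -0.28],
    [0, 0, -0.32],
    [0, 0, -0.36],
    [0, 0, -0.383],
  ],
)

```text
time: 23.73
position: [0.4801, 0.0892, 0.1194]
tool_rot: [-1.074, 2.95, 0.0]
ft_force: [0.4, -0.8, 0.4]
grip_width: 0.805
grip_force: 0.0
```

```bash
python3 -c "
from h import *
goto(.4707,.0008,.12,130)"
```

```text
t 23.73 pos [0.4801 0.0892 0.1194] yaw 130.0 w 70.1 gf 0.0 F [ 0.4 -0.8  0.4]
shift mm [ 64.  -61.7  -0.7] dr [-0.001  0.002 -0.   ] yaw-> 130.0
```

Emit:
send_rows(
  xyz=[
    [13, -13, 0],
    [27, -26, 0],
    [40, -38, 0],
    [51, -49, 0],
    [59, -57, 0],
    [64, -62, 0],
    [64, -62, 0],
    [64, -62, 0],
    [64, -62, 0],
    [64, -62, 0],
  ],
  dr=[
    [0, 0, 0],
    [0, 0, 0],
    [0, 0, 0],
    [0, 0, 0],
    [0, 0, 0],
    [0, 0, 0],
    [0, 0, 0],
    [0, 0, 0],
    [0, 0, 0],
    [0, 0, 0],
  ],
)

```text
time: 24.57
position: [0.4709, 0.0044, 0.1179]
tool_rot: [-1.077, 2.951, 0.0]
ft_force: [0.4, -0.0, 0.1]
grip_width: 0.812
grip_force: 0.0
```

```bash
python3 -c "
from h import *
s=wristpic('w7',1)
goto(.4707,.0008,.02,130)"
```

```text
t 24.62 pos [0.4708 0.0043 0.1178] yaw 130.1 w 70.0 gf 0.0 F [ 1.1 -0.3  0.1]
shift mm [ 2.4 -2.6 97.8] dr [0.    0.    0.002] yaw-> 130.0
```

View pics/w7.png

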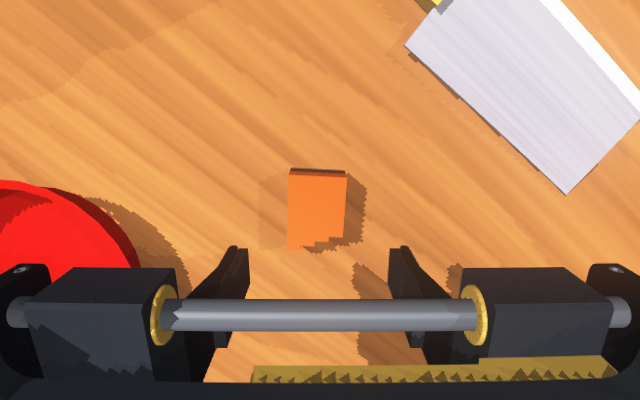

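The stub is in line: its long sides are near vertical at columns 288 and 345. I'll descend and grip.

Emit:
send_rows(
  xyz=[
    [1, -1, 8],
    [2, -2, 25],
    [2, -2, 44],
    [2, -2, 61],
    [2, -2, 75],
    [2, -2, 86],
    [2, -2, 93],
    [2, -2, 97],
    [2, -2, 98],
    [2, -2, 98],
  ],
  dr=[
    [0, 0, 0],
    [0, 0, 0],
    [0, 0, 0],
    [0, 0, 0],
    [0, 0, 0],
    [0, 0, 0],
    [0, 0, 0],
    [0, 0, 0],
    [0, 0, 0],
    [0, 0, 0],
  ],
)

```text
time: 25.45
position: [0.4709, 0.0005, 0.02]
tool_rot: [-1.075, 2.952, -0.0]
ft_force: [0.1, -0.4, -0.1]
grip_width: 0.804
grip_force: 0.0
```

Emit:
send_rows(
  xyz=[
    [0, 0, 0],
    [0, 0, 0],
    [0, 0, 0],
    [0, 0, 0],
    [0, 0, 0],
    [0, 0, 0],
    [0, 0, 0],
    [0, 0, 0],
    [0, 0, 0],
    [0, 0, 0],
  ],
  dr=[
    [0, 0, 0],
    [0, 0, 0],
    [0, 0, 0],
    [0, 0, 0],
    [0, 0, 0],
    [0, 0, 0],
    [0, 0, 0],
    [0, 0, 0],
    [0, 0, 0],
    [0, 0, 0],
  ],
  jaw=30,
  grip_force=20,
)

```text
time: 26.28
position: [0.4706, 0.0006, 0.02]
tool_rot: [-1.075, 2.952, 0.0]
ft_force: [-0.7, 0.9, 4.4]
grip_width: 0.462
grip_force: 19.7
```

```bash
python3 -c "
from h import *
goto(.6548,-.1263,.12,120)"
```

```text
t 26.28 pos [0.4706 0.0006 0.02  ] yaw 130.0 w 40.2 gf 19.7 F [-0.7  0.9  4.4]
shift mm [ -59.5 -215.6 -100. ] dr [0.    0.    0.175] yaw-> 120.0
```

Emit:
send_rows(
  xyz=[
    [0, 0, -6],
    [0, 0, -20],
    [0, -2, -40],
    [-3, -12, -60],
    [-8, -28, -78],
    [-14, -50, -92],
    [-21, -77, -99],
    [-29, -106, -100],
    [-37, -135, -100],
    [-44, -161, -100],
  ],
  dr=[
    [0, 0, 0],
    [0, 0, 0],
    [0, 0, 0],
    [0, 0, 0],
    [0, 0, 0],
    [0, 0, 0],
    [0, 0, 0],
    [0, 0, 0],
    [0, 0, 0],
    [0, 0, 0],
  ],
)

```text
time: 27.12
position: [0.609, -0.0956, 0.12]
tool_rot: [-1.075, 2.952, -0.001]
ft_force: [0.6, -0.5, -0.2]
grip_width: 0.465
grip_force: 19.7
```

Emit:
send_rows(
  xyz=[
    [-6, -22, 0],
    [-11, -39, 0],
    [-14, -50, 3],
    [-16, -55, 12],
    [-16, -55, 26],
    [-16, -55, 42],
    [-16, -55, 57],
    [-16, -55, 70],
    [-16, -55, 79],
    [-16, -55, 85],
  ],
  dr=[
    [0, 0, 0],
    [0, 0, 0],
    [0, 0, 0],
    [0, 0, 0],
    [0, 0, 0],
    [0, 0, 0],
    [0, 0, 0],
    [0, 0, 0],
    [0, 0, 0],
    [0, 0, 0],
  ],
)

```text
time: 27.95
position: [0.6539, -0.1255, 0.0328]
tool_rot: [1.075, -2.95, -0.003]
ft_force: [0.7, 0.2, -1.5]
grip_width: 0.461
grip_force: 19.7
```

Emit:
send_rows(
  xyz=[
    [0, 0, 3],
    [0, 0, 5],
    [0, 0, 7],
    [0, 0, 8.5],
    [0, 0, 9.5],
    [0, 0, 10.5],
    [0, 0, 11],
    [0, 0, 11.5],
    [0, 0, 11.5],
    [0, 0, 11.5],
  ],
  dr=[
    [0, 0, 0],
    [0, 0, 0],
    [0, 0, 0],
    [0, 0, 0],
    [0, 0, 0],
    [0, 0, 0],
    [0, 0, 0],
    [0, 0, 0],
    [0, 0, 0],
    [0, 0, 0],
  ],
)

```text
time: 28.78
position: [0.6556, -0.1264, 0.0241]
tool_rot: [-1.074, 2.952, 0.0]
ft_force: [-2.6, 0.9, 4.5]
grip_width: 0.46
grip_force: 19.7
```

Touching the basin floor. I'll release and go up.

Emit:
send_rows(
  xyz=[
    [0, 0, 0],
    [0, 0, 0],
    [0, 0, 0],
    [0, 0, 0],
    [0, 0, -1],
    [0, 0, -7],
    [0, 0, -20],
    [0, 0, -40],
    [0, 0, -65],
    [0, 0, -92],
  ],
  dr=[
    [0, 0, 0],
    [0, 0, 0],
    [0, 0, 0],
    [0, 0, 0],
    [0, 0, 0],
    [0, 0, 0],
    [0, 0, 0],
    [0, 0, 0],
    [0, 0, 0],
    [0, 0, 0],
  ],
  jaw=62,
)

```text
time: 29.62
position: [0.655, -0.1265, 0.1169]
tool_rot: [1.074, -2.952, -0.0]
ft_force: [0.2, 0.3, -0.8]
grip_width: 0.711
grip_force: 0.0
```

```bash
python3 -c "
from h import *
goto(.3439,-.2998,.12,85.2)"
```

```text
t 29.62 pos [ 0.655  -0.1265  0.1169] yaw 130.0 w 61.9 gf 0.0 F [ 0.2  0.3 -0.8]
shift mm [349.7  67.2  -2.9] dr [ 0.    -0.001  0.782] yaw-> 85.2
```

Emit:
send_rows(
  xyz=[
    [14, 3, 0],
    [42, 8, -3],
    [76, 15, -3],
    [112, 22, -3],
    [148, 29, -3],
    [184, 36, -3],
    [220, 43, -3],
    [254, 49, -3],
    [284, 55, -3],
    [310, 60, -3],
  ],
  dr=[
    [0, 0, 0.03],
    [0, 0, 0.11],
    [0, 0, 0.2],
    [0, 0, 0.3],
    [0, 0, 0.4],
    [0, 0, 0.5],
    [0, 0, 0.6],
    [0, 0, 0.68],
    [0, 0, 0.74],
    [0, 0, 0.782],
  ],
)

```text
time: 30.45
position: [0.3775, -0.2811, 0.1194]
tool_rot: [0.139, 3.137, 0.001]
ft_force: [0.5, 0.2, -0.3]
grip_width: 0.712
grip_force: 0.0
```

```bash
python3 -c "
from h import *
goto(.3439,-.2998,.12,85.2)"
```

```text
t 30.45 pos [ 0.3775 -0.2811  0.1194] yaw 84.9 w 61.9 gf 0.0 F [ 0.5  0.2 -0.3]
shift mm [ 31.8 -21.6  -0.7] dr [ 0.001  0.002 -0.005] yaw-> 85.2
```

Emit:
send_rows(
  xyz=[
    [7, -5, 0],
    [15, -10, 0],
    [22, -15, 0],
    [28, -19, 0],
    [32, -22, 0],
    [32, -22, 0],
    [32, -22, 0],
    [32, -22, 0],
    [32, -22, 0],
    [32, -22, 0],
  ],
  dr=[
    [0, 0, 0],
    [0, 0, 0],
    [0, 0, 0],
    [0, 0, 0],
    [0, 0, 0],
    [0, 0, 0],
    [0, 0, 0],
    [0, 0, 0],
    [0, 0, 0],
    [0, 0, 0],
  ],
)

```text
time: 31.28
position: [0.3459, -0.2987, 0.1182]
tool_rot: [-0.13, -3.139, 0.0]
ft_force: [-0.4, 0.2, -0.1]
grip_width: 0.712
grip_force: 0.0
```

```bash
python3 -c "
from h import *
s=wristpic('w8',1)
print(w2p('wrist',[[.3439,-.2998,.022]],s))
goto(.3439,-.2998,.02,85.2)"
```

```text
[[315.69519172 209.45500682]]
t 31.33 pos [ 0.3459 -0.2987  0.1183] yaw 85.2 w 62.0 gf 0.0 F [-0.5 -0.2 -0.5]
shift mm [ 1.9 -1.2 98.3] dr [-0.    -0.     0.001] yaw-> 85.2
```

View pics/w8.png

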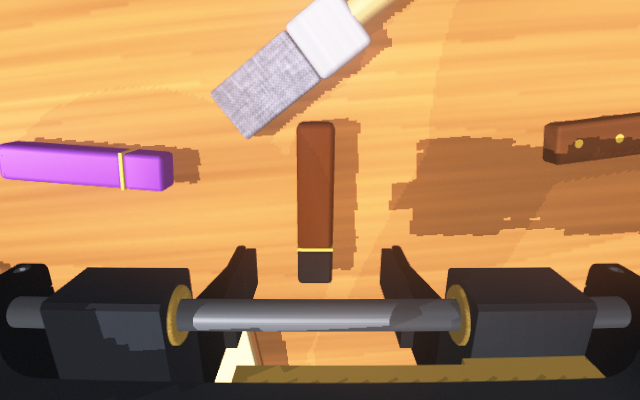

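The brown handle with black ferrule and brass line is centred at (315,203) and vertical, as expected. The brush and the purple look-alike are clear of the fingers.

Emit:
send_rows(
  xyz=[
    [1, -1, 8],
    [1, -1, 25],
    [1, -1, 44],
    [1, -1, 61],
    [1, -1, 75],
    [1, -1, 86],
    [1, -1, 93],
    [1, -1, 97],
    [1, -1, 98],
    [1, -1, 98],
  ],
  dr=[
    [0, 0, 0],
    [0, 0, 0],
    [0, 0, 0],
    [0, 0, 0],
    [0, 0, 0],
    [0, 0, 0],
    [0, 0, 0],
    [0, 0, 0],
    [0, 0, 0],
    [0, 0, 0],
  ],
)

```text
time: 32.17
position: [0.3447, -0.3001, 0.0205]
tool_rot: [0.132, 3.139, -0.0]
ft_force: [-0.2, 0.4, 0.3]
grip_width: 0.71
grip_force: 0.0
```

Emit:
send_rows(
  xyz=[
    [0, 0, 0],
    [0, 0, 0],
    [0, 0, 0],
    [0, 0, 0],
    [0, 0, 0],
    [0, 0, 0],
    [0, 0, 0],
    [0, 0, 0],
    [0, 0, 0],
    [0, 0, 0],
  ],
  dr=[
    [0, 0, 0],
    [0, 0, 0],
    [0, 0, 0],
    [0, 0, 0],
    [0, 0, 0],
    [0, 0, 0],
    [0, 0, 0],
    [0, 0, 0],
    [0, 0, 0],
    [0, 0, 0],
  ],
  jaw=15,
  grip_force=15,
)

```text
time: 33.0
position: [0.3446, -0.2999, 0.0205]
tool_rot: [0.131, 3.139, 0.0]
ft_force: [0.0, 0.0, 1.5]
grip_width: 0.299
grip_force: 15.0
```

```bash
python3 -c "
from h import *
goto(.5178,-.4328,.12,93.8)"
```

```text
t 33.0 pos [ 0.3446 -0.2999  0.0205] yaw 85.2 w 26.0 gf 15.0 F [0.  0.  1.5]
shift mm [-183.7 -117.9  -99.5] dr [ 0.    0.   -0.15] yaw-> 93.8
```

Emit:
send_rows(
  xyz=[
    [0, 0, -6],
    [0, 0, -20],
    [-3, -2, -40],
    [-12, -8, -62],
    [-28, -18, -82],
    [-50, -32, -95],
    [-75, -48, -99],
    [-101, -65, -99],
    [-126, -81, -99],
    [-148, -95, -99],
  ],
  dr=[
    [0, 0, 0],
    [0, 0, 0],
    [0, 0, -0.01],
    [0, 0, -0.03],
    [0, 0, -0.05],
    [0, 0, -0.07],
    [0, 0, -0.09],
    [0, 0, -0.11],
    [0, 0, -0.13],
    [0, 0, -0.15],
  ],
)

```text
time: 33.83
position: [0.4857, -0.4075, 0.1193]
tool_rot: [0.107, -3.14, 0.0]
ft_force: [-0.4, -0.7, 0.6]
grip_width: 0.292
grip_force: 15.0
```

```bash
python3 -c "
from h import *
goto(.5178,-.4328,.0265,93.8)"
```

```text
t 33.83 pos [ 0.4857 -0.4075  0.1193] yaw 93.9 w 25.4 gf 15.0 F [-0.4 -0.7  0.6]
shift mm [-30.3 -27.4  92.8] dr [-0.    -0.     0.002] yaw-> 93.8
```

Emit:
send_rows(
  xyz=[
    [-9, -8, 0],
    [-19, -17, 0],
    [-27, -24, 2],
    [-30, -27, 8],
    [-30, -27, 18],
    [-30, -27, 32],
    [-30, -27, 47],
    [-30, -27, 61],
    [-30, -27, 73],
    [-30, -27, 82],
  ],
  dr=[
    [0, 0, 0],
    [0, 0, 0],
    [0, 0, 0],
    [0, 0, 0],
    [0, 0, 0],
    [0, 0, 0],
    [0, 0, 0],
    [0, 0, 0],
    [0, 0, 0],
    [0, 0, 0],
  ],
)

```text
time: 34.67
position: [0.5148, -0.4308, 0.0349]
tool_rot: [0.104, -3.138, -0.003]
ft_force: [-0.2, 0.5, -0.6]
grip_width: 0.298
grip_force: 15.0
```

Emit:
send_rows(
  xyz=[
    [0, 0, 3],
    [0, 0, 5],
    [0, 0, 7],
    [0, 0, 8.5],
    [0, 0, 9.5],
    [0, 0, 10.5],
    [0, 0, 11],
    [0, 0, 11.5],
    [0, 0, 11.5],
    [0, 0, 11.5],
  ],
  dr=[
    [0, 0, 0],
    [0, 0, 0],
    [0, 0, 0],
    [0, 0, 0],
    [0, 0, 0],
    [0, 0, 0],
    [0, 0, 0],
    [0, 0, 0],
    [0, 0, 0],
    [0, 0, 0],
  ],
)

```text
time: 35.5
position: [0.516, -0.432, 0.0265]
tool_rot: [-0.104, 3.139, -0.0]
ft_force: [-0.4, 1.0, 4.6]
grip_width: 0.299
grip_force: 15.0
```

Contact with the crate floor. I'll release, rise, and retreat so the top view is clear.

Emit:
send_rows(
  xyz=[
    [0, 0, 0],
    [0, 0, 0],
    [0, 0, 0],
    [0, 0, 0],
    [0, 0, -1],
    [0, 0, -7],
    [0, 0, -20],
    [0, 0, -42],
    [0, 0, -70],
    [0, 0, -100],
  ],
  dr=[
    [0, 0, 0],
    [0, 0, 0],
    [0, 0, 0],
    [0, 0, 0],
    [0, 0, 0],
    [0, 0, 0],
    [0, 0, 0],
    [0, 0, 0],
    [0, 0, 0],
    [0, 0, 0],
  ],
  jaw=55,
)

```text
time: 36.33
position: [0.5153, -0.4317, 0.1274]
tool_rot: [0.103, -3.139, -0.0]
ft_force: [0.4, 0.2, 0.9]
grip_width: 0.631
grip_force: 0.0
```

Emit:
send_rows(
  xyz=[
    [0, 0, -30],
    [10, 0, -60],
    [30, 0, -85],
    [55, 0, -100],
    [80, 0, -110],
    [105, 0, -110],
    [125, 0, -110],
    [135, 0, -110],
    [140, 0, -110],
    [140, 0, -110],
  ],
  dr=[
    [0, 0, 0],
    [0, 0, 0],
    [0, 0, 0],
    [0, 0, 0],
    [0, 0, 0],
    [0, 0, 0],
    [0, 0, 0],
    [0, 0, 0],
    [0, 0, 0],
    [0, 0, 0],
  ],
)

```text
time: 37.17
position: [0.3756, -0.4414, 0.2366]
tool_rot: [-0.102, 3.138, -0.0]
ft_force: [-0.6, -0.0, 0.3]
grip_width: 0.631
grip_force: 0.0
```

```bash
python3 -c "
from h import *
im=get_image('top')[:,:,::-1]
cv2.imwrite('pics/end.png',cv2.resize(im[110:260,140:460],None,fx=2.5,fy=2.5,interpolation=cv2.INTER_CUBIC))"
```

```text
(no output)
```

View pics/end.png

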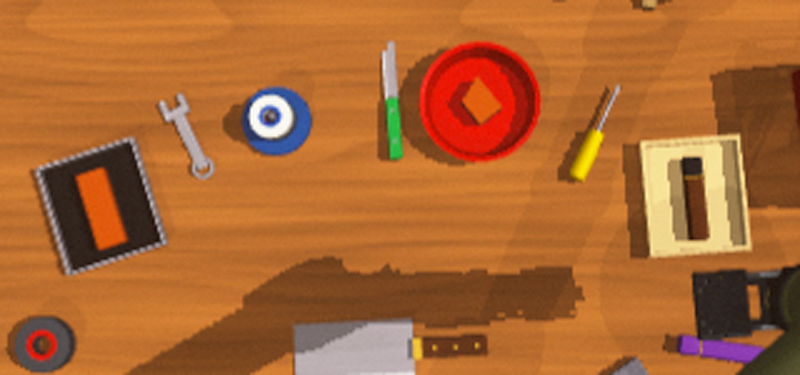

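The final view shows every item in place: the white wheel stacked on the post at (271,117), the stone in the tray, the stub in the basin and the handle in the crate. The knife has not moved.

```bash
python3 -c "
from bench import *
print(close_job())"
```

```text
the job is handed in; nothing more can be done
None
```

The job is done and handed in at about 37 s: grey wheel then white wheel on the post, stone in the tray, handle in the crate, stub in the basin, and the knife left where it lay; the final top view shows each in place, but no verdict came back.

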